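# Work a batten past the post into the jig bay

### The job

Push the loose wooden batten with the blue end along the bench into the bay of the wooden jig: angle its blue end in behind the red-capped steel post first, then swing the plain end in, so that the batten finishes pressed up against the back fence along its whole length, between the two end cheeks. Use the fingertips only to push; do not pick the batten up, it stays flat on the bench throughout. Leave the paint can and the two bored blocks behind the jig, and the filling knife by the tray, where they are.

Things in the scene. Friction and masses are not known exactly. Their poses are not given: they have to be found in the camera images.
- jig: Fixed wooden jig. Origin: on the bench top, middle of the front face of its back fence. x points through the fence, away from the robot; y along the fence to the left; z up. Fence: front face at x = 0, 24 mm thick, 300 mm long, 44 mm high. The bay before it is 236 mm long (y -118 to +118) and open to -x. The thin dark sheet underneath is flush with the bench.
- post_foot (a point): Axis, at bench height, of the fixed round steel post before the left half of the bay, at jig x = -60, y = +60 mm. Post 20 mm in diameter, with a red cap of 22 mm diameter, 60 mm high in all. 50 mm is clear between post and fence; the opening between post and right cheek, 168 mm, is shorter than the batten.
- left_cheek (a point): End cheek at the left of the bay: a fixed block that stands out from the fence to jig x = -45 mm, 20 mm thick, 32 mm high. This point: bench height, front edge of its inner face, jig x = -45, y = +118 mm.
- right_cheek (a point): The like end cheek at the right of the bay: front edge of its inner face at bench height, jig x = -45, y = -118 mm.
- batten: Loose pine batten, 32 mm wide (its x), 220 mm long (its y), 30 mm high, about 0.11 kg. Origin: centre of its underside. Its +y end is painted blue for 36 mm. It starts before the bay, roughly parallel to the fence, blue end to the left but not yet behind the post. Seated, its centre is at jig x = -16 mm, its axes parallel to the jig's.
- blue_end (a point): Centre of the blue end face of the batten, 110 mm from its middle, 15 mm above its underside.
- plain_end (a point): Centre of the bare end face of the batten, 110 mm from its middle, 15 mm above its underside.
- dowel_tray: Fixed black tray of round dowels between robot and work, 200 mm (x) by 360 mm (y); origin at the centre of its underside. Its rim is 16 mm high; the dowels inside reach 55 mm at most and keep 28 mm off the rim's far side, where they are 32 mm high.
- toggle_clamp_jig: Fixed toggle clamp on the right-hand bench with an upright red handle; origin at the middle of its base on the bench. Nothing to do there; the arm must pass above or round it (it is less than 0.25 m high).
- paint_can: Blue and white spray can, 68 mm diameter, 168 mm high, standing behind the jig; origin at the centre of its base. Not to be disturbed.
- painted_block: Bored wooden block with blue-painted top, 48 x 81 x 34 mm, behind the jig; origin at the centre of its underside. Not to be disturbed.
- bare_block: Bored wooden block, unpainted, 48 x 80 x 34 mm, behind the jig; origin at the centre of its underside. Not to be disturbed.
- filling_knife: Filling knife with wooden handle, 60 x 196 x 13 mm, lying at the left of the bench beside the tray of dowels; origin at the centre of its underside. Not to be disturbed.

How it is judged:
On the way:
1. the blue end is behind the post, the plain end still outside the bay (y of blue_end in the frame of jig above 0.065 m and x of blue_end in the frame of jig above -0.05 m and x of plain_end in the frame of jig below -0.03 m), for 0.1 s.
At the end, for the whole second after the job is handed in: The batten lies flat and still on the bench inside the bay, between the end cheeks, blue end behind the post, and neither end stands more than 5 mm off the back fence (x of blue_end in the frame of jig between -0.021 and -0.01 m and x of plain_end in the frame of jig between -0.021 and -0.01 m and y of blue_end in the frame of jig above 0.09 m and y of plain_end in the frame of jig below -0.09 m and height (world z) of batten below 0.005 m and linear speed of batten below 0.01 m/s); the robot touches nothing.
It fails at once if the batten is lifted more than 12 mm off the bench or tipped more than 20 degrees (height (world z) of batten above 0.012 m or angle between batten's own z axis and vertical above 0.35 rad).
It fails at once if the paint can is moved more than 20 mm (distance of paint_can from where it was at the start of the episode above 0.02 m).
It fails at once if the painted block is moved more than 20 mm (distance of painted_block from where it was at the start of the episode above 0.02 m).
It fails at once if the bare block is moved more than 20 mm (distance of bare_block from where it was at the start of the episode above 0.02 m).
It fails at once if the filling knife is moved more than 20 mm (distance of filling_knife from where it was at the start of the episode above 0.02 m).
It also fails if it takes over 61 s, if anything falls off the work surface, if the arm or the gripper's body presses on something with over 40 N, if the wrist force passes 120 N, or if a joint passes its speed limit or range.

### The arm

A 6-joint arm with a two-finger parallel gripper is mounted at the origin on a cart in front of the work surface, level with it; the furniture and walls round the work are solid. World frame = base frame: x ahead of the robot, y to its left, z up, the work surface at z = 0. Lengths are in m, angles in rad, forces in N, time in s.
With the tool pointing down it reaches from about 0.375 to 0.9 m from the base axis. Payload 3.1 kg.
Tool frame: the origin (TCP) lies at the centre of the arm's flange, where the gripper is bolted on; the fingertips stand robot.tip_extent ahead of it and the grasp point (between the pads) lies 164 mm ahead of it (robot.tip_extent is the distance from the TCP to the fingertips, in m); z points along the fingers, y is the line along which they close (so a half turn about z gives the same grasp; the last joint's range is limited). The gripper opens to 87 mm and grips with 3 to 60 N. Pads are 19 mm wide; open, the fingers measure 117 mm over their backs; the gripper's body (75 mm by 190 mm) begins 51 mm behind the grasp point.
Start: joints at [-1.31, 0.527, 1.433, -0, 1.181, -0.178], TCP at [0.266, -0.565, 0.405] pointing down, gripper open.
Joint ranges: [-3.08, 3.08], [-0.75, 2.2], [0.22, 2.44], [-1.43, 4.57], [0, 2.65], [-2.85, 2.85]. Speed limits (rad/s): [2.79, 2.79, 3.14, 3.14, 3.14, 3.14].

### API

Orientations are given as a unit quaternion [x, y, z, w].
In Python, from rig import get_obs, camera, hand_in, cut_out, robot gives the robot as it stands.
- The arm moves only by the tool step_arm, never from a script. Its argument "rows" is a list of rows, each a list of 6 numbers: the shift along the world's x, y, z in m, then the turn, a rotation vector about the world's x, y, z in degrees. A call has 1 to 12 rows; each row shifts and turns the commanded pose from where the row before left it; what a row does not reach is not made up. A row lasts 1/8 s, in which the tool goes at most 62.5 mm and 10.7 degrees, less where a joint would pass 70% of its speed; a pose out of reach is approached as far as the arm can. A call is refused whole if a number of a shift passes 0.0625 or a number of a turn 10.7, either way. A call with a gripper value outside its range is refused whole. "jaw" is the finger opening in m, from 0 to 0.087, set as the call begins (left out, the last holds). The fingers move at their own pace and stop on an object; "squeeze" is the grip in N (left out, the last holds). Time passes only in rows, so rows that do not move let the fingers close. It gives the time, the measured TCP pose, the force, the opening and the grip force at its end, in the units of the state.
- get_obs(): the state, without advancing time (a new reading comes with each control period).
- camera(name): name is "side" or "top" or "wrist"; returns a dict with "pixels" (400x640x3 uint8, blue, green, red), "depth" (400x640 float32, m along the optical axis (not along the pixel's ray), 0 where there is no reading), "fov_y" (degrees; the focal length in pixels is half the picture's height over the tangent of half this angle, whatever the lens; pixels are square), "cx", "cy" (the principal point, pixels), "extrinsics" (4x4, takes a point from camera to world coordinates); the wrist camera has in their place "mount" (4x4, takes a point from camera to tool coordinates, whose origin is the TCP and whose axes are the flange's). Camera axes: x right, y up, looking along -z (the intrinsics and any distortion apply to the point x, -y, -z); pixel columns grow to the right and rows downward; lengths in m; the calibration is good to about 2 mm. A picture is of the moment at which its call begins: read the wrist's pose just before it.
- hand_in(): hands the job in; it is judged then, once.
Trained networks look in the newest picture that a camera, given by its name, has taken for a name from the list of things; names that differ only in an ending like _2 or _b are one class to them, and where a whole thing is asked for, a point or a joint stands for the part that bears it (a point fixed in the world has none). Each returns a list of dicts, best first, with "confidence" (0 to 1); they miss things now and then, are a little off and sometimes report something else, mostly with a low value. They report only what shows in the picture. A call takes as long as a camera call.
- cut_out(label, camera): "region" (400x640 bool, what is visible of it) and "extent" ([centre column, centre row, width, height] in pixels, round what is visible of it).
The state is a dict: "time": time; "q": joint angles; "joint_velocities": joint speeds; "joint_torque": joint torques, N m; "position": TCP position; "tool_rot": TCP orientation; "ft_force": force on the tool from outside, world axes, zero at the start; "moment": the same for the moment, N m; "grip_width": finger opening in m; "grip_force": force on a finger pad.
Only numpy, scipy, OpenCV 4.12 (cv2) and the standard library are available. Lean on these libraries where they do the work, as an engineer would, in place of code of your own. Each camera call takes 0.05 s, during which the arm holds its last target. There are 200 camera calls.

## Working session

There is one attempt and no reset: what is moved stays moved. The work goes in short steps, Python scripts to look and compute and a tool call to move; the robot and the scene stay as the last step left them, time stands still between calls to the robot, and variables do not carry over. Pictures are saved under pics/ and viewed, at most 10 in all, crops included, and the job is handed in when it is done.

Besides the shell and the picture viewer there is one more tool, called after ">>>" as name([rows], argument=value, ...), one row to a line, values as JSON. step_arm: Moves the arm, as the interface text tells. Its arguments: {"type":"object","properties":{"rows":{"type":"array"},"jaw":{"type":"number"},"squeeze":{"type":"number"}},"required":["rows"]}

```bash
mkdir -p pics; ls; cat > h.py <<'E'
import numpy as np, cv2
from rig import get_obs, camera, hand_in, cut_out, robot
def world(c, T=None):
    d=c["depth"]; h,w=d.shape; f=h/2/np.tan(np.radians(c["fov_y"])/2)
    v,u=np.mgrid[:h,:w]
    P=np.stack([(u-c["cx"])/f*d, -(v-c["cy"])/f*d, -d, np.ones_like(d)],-1)
    T=c["extrinsics"] if T is None else T
    return (P@np.asarray(T).T)[...,:3]
E
python3 - <<'E'
from h import *
print(robot, getattr(robot,'tip_extent',None)); print(get_obs())
for n in("top","side"):
    c=camera(n); cv2.imwrite(f"pics/{n}0.png",c["pixels"]); print({k:v for k,v in c.items() if k not in("pixels","depth")})
    np.savez(f"{n}0.npz",W=world(c),px=c["pixels"],d=c["depth"])
    for l in("batten","jig","paint_can","post_foot","dowel_tray"):
        try:
            r=cut_out(l,n); print(n,l,[(x["confidence"],x["extent"]) for x in r[:2]])
        except Exception as e: print(l,e)
E
```

```text
pics
<Robot object at 0x7ff13b55fe00> 0.1822
{'time': 0.0, 'q': array([-1.30950144e+00,  5.28483905e-01,  1.43391173e+00, -1.19145839e-05,
        1.18135111e+00, -1.78517436e-01]), 'joint_velocities': array([-7.69197977e-05, -5.19238681e-04, -4.00392385e-04, -9.37604317e-04,
       -1.35287648e-05, -7.35413979e-04]), 'joint_torque': array([-3.10365449e-04, -4.40039563e+01, -1.76591080e+01,  6.35489845e-02,
        5.82904718e-02, -1.60587906e-04]), 'position': array([ 0.26603224, -0.56517831,  0.40375729]), 'tool_rot': array([ 9.75916863e-01,  2.18140131e-01, -5.00688879e-05, -1.07589575e-03]), 'ft_force': array([-0.33129705,  0.3455761 , -0.57126006]), 'moment': array([0.02882197, 0.02685825, 0.03936115]), 'grip_force': 0.0, 'grip_width': 0.08691564164448344}
{'fov_y': 50.7732109748465, 'cx': 316.05496120420304, 'cy': 202.27407433650427, 'extrinsics': array([[ 0.01908435,  0.99651145, -0.08124478,  0.45920872],
       [-0.99974157,  0.02002368,  0.01076269,  0.02045308],
       [ 0.01235196,  0.08101838,  0.99663607,  1.50552182],
       [ 0.        ,  0.        ,  0.        ,
[... 154 characters left out ...]
can [(0.74, [289.8, 139.2, 21.9, 27.8])]
top post_foot [(0.87, [284.8, 182.7, 86.0, 36.2])]
top dowel_tray []
{'fov_y': 55.3159754336911, 'cx': 319.824497514688, 'cy': 202.61760851052173, 'extrinsics': array([[ 0.69057327, -0.62505178,  0.36389398,  0.94591856],
       [ 0.7232045 ,  0.60312215, -0.3364802 , -0.3515064 ],
       [-0.00915497,  0.49553399,  0.8685403 ,  0.93845841],
       [ 0.        ,  0.        ,  0.        ,  1.        ]])}
side batten [(0.66, [322.9, 209.4, 70.9, 58.1])]
side jig [(0.77, [370.0, 207.5, 101.8, 92.6])]
side paint_can [(0.87, [409.1, 226.4, 37.5, 46.4])]
side post_foot [(0.64, [368.9, 207.3, 98.3, 93.2])]
side dowel_tray [(0.16, [350.1, 103.5, 54.9, 37.5])]
```

```bash
python3 - <<'E'
from h import *
z=np.load("top0.npz"); a=cv2.resize(z["px"][110:310,200:440],None,fx=3.3,fy=3,interpolation=cv2.INTER_CUBIC) 
a=cv2.resize(z["px"][115:305,195:445],None,fx=3.2,fy=3.15,interpolation=cv2.INTER_CUBIC)
cv2.imwrite("pics/topc.png",a)
E
```

```text
(no output)
```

View pics/topc.png

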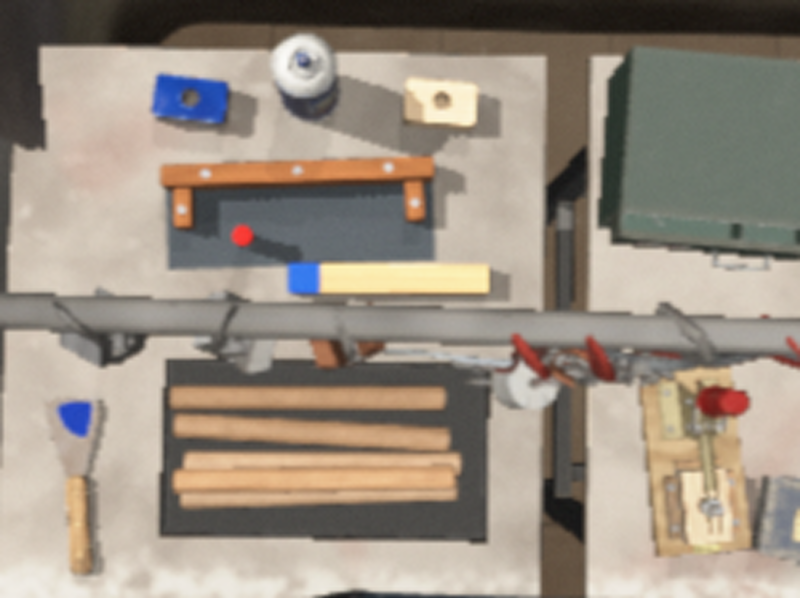

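View pics/side0.png

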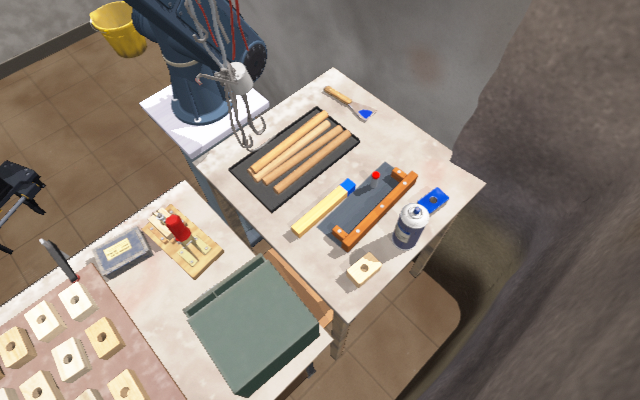

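The top view shows the red post cap at crop (242,236), the batten from (290,278) to (490,278) with its blue end on the left, the fence at y≈172, and a pipe overhead. Next I measure these by depth and colour.

```bash
python3 - <<'E'
from h import *
for n in("top","side"):
    z=np.load(n+"0.npz"); W=z["W"]; hsv=cv2.cvtColor(z["px"],cv2.COLOR_BGR2HSV)
    X,Y,Z=W[...,0],W[...,1],W[...,2]; ok=z["d"]>0
    roi=ok&(X>.4)&(X<.85)&(Y>-.25)&(Y<.3)
    if n=="top": 
        p=W[300:330:1,:].reshape(-1,3)
        m=ok&(Z>.1)&(X>.2)&(X<.7)&(abs(Y)<.5); 
        print("overhead z", np.percentile(Z[m],[0,5,50,95]), "x",np.percentile(X[m],[0,5,50,95,100]))
    H,S,V=hsv[...,0],hsv[...,1],hsv[...,2]
    red=roi&((H<6)|(H>174))&(S>200)&(V>150)
    print(n,"cap",red.sum(),np.median(W[red],0))
    def rect(m,l):
        r=cv2.minAreaRect((W[m][:,:2]*1000).astype(np.float32)); print(n,l,m.sum(),r, "z",np.median(Z[m]), cv2.boxPoints(r).round().tolist())
    bl=lambda m: max([ (cc==i) for cc in [cv2.connectedComponents(m.astype(np.uint8))[1]] for i in range(1,cc.max()+1)],key=lambda a:a.sum())
    top=roi&(Z>.024)&(Z<.036)&(X<.66)&(X>.53); rect(bl(top),"batten")
    f=roi&(Z>.038)&(Z<.05)&(X>.6); rect(bl(f),"fence")
    ch=roi&(Z>.024)&(Z<.05)&(H<16)&(S>110)&(X>.6); rect(bl(ch),"jig")
    kb=roi&(H>100)&(H<125)&(S>150)&(Z>.02)&(Z<.04)&(X<.7); print("blue",kb.sum(),np.median(W[kb],0) if kb.any() else 0)
E
```

```text
overhead z [0.10006277 0.20730568 0.73608593 1.10426504] x [0.20000624 0.22049685 0.41815693 0.66709292 0.69996684]
top cap 7 [0.61635033 0.1604667  0.06095543]
top batten 504 ((576.9747314453125, 4.429656982421875), (29.040542602539062, 218.4507598876953), 1.1795631647109985) z 0.03132486011315405 [[560.0, 113.0], [565.0, -105.0], [594.0, -104.0], [589.0, 114.0]]
top fence 546 ((692.9022216796875, 106.4019775390625), (25.128833770751953, 297.9742736816406), 3.1043295860290527) z 0.04469841516366502 [[672.0, 254.0], [688.0, -43.0], [714.0, -42.0], [697.0, 256.0]]
top jig 679 ((671.1759033203125, 103.71918487548828), (69.1068115234375, 294.3306579589844), 3.3327255249023438) z 0.04333751736518532 [[628.0, 249.0], [645.0, -45.0], [714.0, -41.0], [697.0, 253.0]]
blue 72 [0.57493052 0.09748735 0.03262648]
side cap 37 [0.61988886 0.16043041 0.05934898]
side batten 873 ((577.1746826171875, 4.697906494140625), (33.83515930175781, 221.5908203125), 0.3559218645095825) z 0.03003206426215521 [[560.0, 115.0], [561.0, -106.0], [595.0, -106.0], [593.0, 116.0]]
side fence 897 ((693.250244140625, 106.19966125488281), (24.42559051513672, 300.5098876953125), 3.285463571548462) z 0.04407451644119875 [[672.0, 256.0], [690.0, -45.0], [714.0, -43.0], [697.0, 257.0]]
side jig 1165 ((671.8460083007812, 104.97766876220703), (67.38329315185547, 300.5122375488281), 3.2627224922180176) z 0.04324912992596153 [[630.0, 253.0], [647.0, -47.0], [714.0, -43.0], [697.0, 257.0]]
blue 114 [0.57793639 0.09761623 0.03026587]
```

```bash
cat >> h.py <<'E'
TH=np.radians(3.24); JO=np.array([.6811,.1056]); R=np.array([[np.cos(TH),-np.sin(TH)],[np.sin(TH),np.cos(TH)]])
j2w=lambda p: JO+R@(np.array(p)/1000)
w2j=lambda p: (np.array(p)-JO)@R*1000
def tool():  # position and yaw of tool x
    o=get_obs(); a=2*np.degrees(np.arctan2(o["tool_rot"][1],o["tool_rot"][0])); return o["position"],a
def go(p,ang,z): # jig mm, world yaw deg of tool x, tip height -> deltas
    P,a=tool(); w=j2w(p); print("to",p,"d",np.round([*(w-P[:2]),z+.1822-P[2]],4),"turn",round((ang-a+180)%360-180,1))
def batten(n="side",save=None):
    c=camera(n); W=world(c); X,Y,Z=W[...,0],W[...,1],W[...,2]
    if save: cv2.imwrite("pics/%s.png"%save,cv2.resize(c["pixels"][150:290,240:460],None,fx=3.6,fy=3.6,interpolation=cv2.INTER_CUBIC))
    hsv=cv2.cvtColor(c["pixels"],cv2.COLOR_BGR2HSV); H,S,V=[hsv[...,i] for i in range(3)]
    roi=(c["depth"]>0)&(Z>.023)&(Z<.037)&(X>.5)&(X<.75)&(Y>-.2)&(Y<.27)
    J=(W[...,:2]-JO)@R*1000
    roi&=(J[...,0]<2)
    yel=roi&(H>=17)&(H<33)&(S>60); blu=roi&(H>100)&(H<130)&(S>120)
    m=(yel|blu).astype(np.uint8); m=cv2.morphologyEx(m,cv2.MORPH_CLOSE,np.ones((5,5)))
    cc,l,st,_=cv2.connectedComponentsWithStats(m); k=1+np.argmax(st[1:,4]); m=(l==k)&roi
    r=cv2.minAreaRect(J[m].astype(np.float32)); b=cv2.boxPoints(r)
    print(n,"n",m.sum(),"blue",blu.sum(),J[blu].mean(0).round(1) if blu.any() else "", "rect",np.round(r[0],1),np.round(r[1],1),round(r[2],2)," corners",b.round().tolist())
E
python3 - <<'E'
from h import *
z=np.load("top0.npz"); W=z["W"]
def c(x,y): return int(115+y/3.15),int(195+x/3.2)
for n,p in dict(pipe=(150,315),pipe2=(600,325),white=(525,390),can=(305,65),clampred=(725,402),cab=(730,150),trayfar=(320,365),hang=(340,350)).items(): print(n,W[c(*p)].round(3))
m=(z["d"]>0)&(W[...,2]>.07)&(W[...,0]>.72)&(W[...,1]>0)&(W[...,1]<.3); print("can",W[m].min(0),W[m].max(0))
batten("side");batten("top")
go((-150,-95),-10.3,.08)
E
```

```text
pipe [0.478 0.087 1.104]
pipe2 [ 0.478 -0.047  1.104]
white [ 0.458 -0.096  0.487]
can [0.785 0.094 0.164]
clampred [ 0.449 -0.319  0.207]
cab [ 0.708 -0.34   0.153]
trayfar [0.466 0.037 1.067]
hang [0.47  0.031 1.061]
can [7.55348505e-01 7.87608106e-05 7.00177941e-02] [1.08993778 0.29992186 0.43590971]
side n 854 blue 114 [-104.2   -2.5] rect [-110.3  -95. ] [220.5  34.2] 87.28  corners [[-133.0, -204.0], [-98.0, -206.0], [-88.0, 14.0], [-122.0, 16.0]]
top n 528 blue 74 [-106.6   -0.9] rect [-109.8  -94.9] [218.3  31.7] 87.08  corners [[-131.0, -203.0], [-100.0, -205.0], [-88.0, 13.0], [-120.0, 15.0]]
to (-150, -95) d [ 0.2706  0.5678 -0.1426] turn -35.5
```

```bash
python3 - <<'E'
from h import *
for n in("top","side"):
    z=np.load(n+"0.npz"); W=z["W"]; m=(z["d"]>0)&(W[...,2]>.06)&(W[...,2]<1.05)&(W[...,0]>.15)&(W[...,0]<.72)&(W[...,1]>-.75)&(W[...,1]<.35)
    cc,l,st,ce=cv2.connectedComponentsWithStats(m.astype(np.uint8))
    for i in range(1,cc):
        if st[i,4]>6:
            p=W[l==i]; print(n,st[i],"min",p.min(0).round(2),"max",p.max(0).round(2),"med",np.median(p,0).round(2))
z=np.load("side0.npz")
print(z["W"][70:90:5,225:250:5].round(2).tolist())
cv2.imwrite("pics/sc.png",cv2.resize(z["px"][0:200,100:300],None,fx=3,fy=3))
E
```

```text
top [ 384  158   70   43 2486] min [ 0.59 -0.44  0.06] max [ 0.72 -0.23  0.16] med [ 0.66 -0.33  0.15]
top [268 187   6   6  19] min [0.61 0.15 0.06] max [0.63 0.17 0.07] med [0.62 0.16 0.06]
top [511 217   7   2   9] min [ 0.48 -0.21  1.03] max [ 0.49 -0.2   1.05] med [ 0.48 -0.2   1.04]
top [231 221  11  10  43] min [0.46 0.1  1.01] max [0.48 0.11 1.05] med [0.47 0.1  1.03]
top [315 225  70  20 547] min [ 0.44 -0.12  0.28] max [0.49 0.01 1.05] med [ 0.47 -0.08  0.51]
top [384 226  30  12 221] min [ 0.46 -0.15  0.68] max [ 0.48 -0.11  0.91] med [ 0.47 -0.12  0.77]
top [419 227  16   5  46] min [ 0.47 -0.16  0.79] max [ 0.48 -0.12  1.02] med [ 0.47 -0.16  0.85]
top [456 229   6   2   9] min [ 0.47 -0.15  1.  ] max [ 0.47 -0.14  1.04] med [ 0.47 -0.15  1.03]
top [469 229   7   4  20] min [ 0.47 -0.16  1.02] max [ 0.47 -0.16  1.05] med [ 0.47 -0.16  1.04]
top [300 230   7   2   8] min [0.46 0.03 1.02] max [0.47 0.03 1.05] med [0.47 0.03 1.04]
top [501 230   5   2   8] min [ 0.47 -0.21  1.  ] max [ 0.47 -0.21  1.01] med [ 0.47 -0.21  1.01]
top [509 231  17  14 131] min [ 0.46 -0.21  1.0
[... 965 characters left out ...]
42] min [ 0.18 -0.59  0.06] max [ 0.19 -0.59  0.08] med [ 0.19 -0.59  0.07]
side [  0 244  13  11  70] min [ 0.29 -0.61  0.22] max [ 0.3  -0.6   0.26] med [ 0.29 -0.6   0.24]
side [ 182  252  108  106 5283] min [ 0.59 -0.44  0.09] max [ 0.72 -0.23  0.16] med [ 0.67 -0.34  0.15]
[[[0.48, -0.13, 0.51], [0.48, -0.12, 0.51], [0.46, -0.1, 0.48], [0.47, -0.09, 0.48], [0.47, -0.09, 0.48]], [[0.48, -0.13, 0.5], [0.49, -0.12, 0.5], [0.47, -0.11, 0.48], [0.48, -0.1, 0.48], [0.48, -0.09, 0.48]], [[0.49, -0.13, 0.5], [0.49, -0.12, 0.49], [0.49, -0.12, 0.49], [0.48, -0.1, 0.48], [0.48, -0.09, 0.47]], [[0.47, -0.13, 0.47], [0.47, -0.12, 0.47], [0.48, -0.11, 0.47], [0.48, -0.11, 0.47], [0.48, -0.1, 0.46]]]
```

View pics/sc.png

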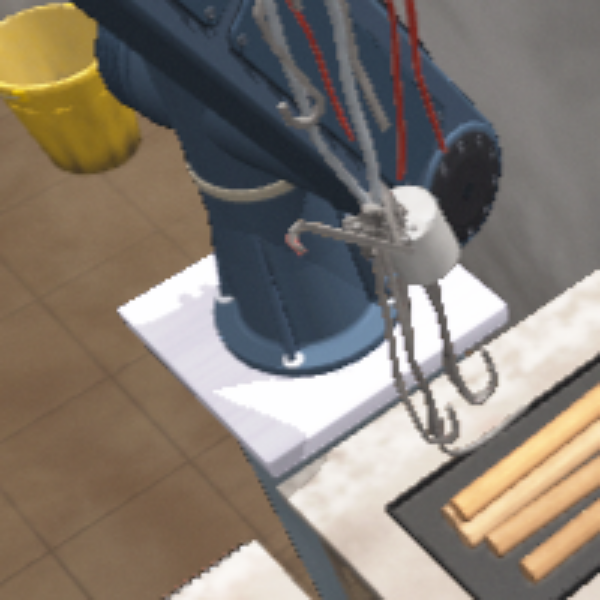

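The crop shows a hanging hoist with hooks, with its drum at about (425,235), hanging down over the tray. The forearm has to avoid it, so I map its extent.

```bash
python3 - <<'E'
from h import *
A=[]
for n in("top","side"):
    z=np.load(n+"0.npz"); W=z["W"]; m=(z["d"]>0)&(W[...,0]>.4)&(W[...,0]<.55)&(W[...,1]>-.25)&(W[...,1]<.2)&(W[...,2]>.1)&(W[...,2]<1.15)
    p=W[m]
    for a in np.arange(.1,1.15,.05):
        s=p[(p[:,2]>=a)&(p[:,2]<a+.05)]
        if len(s): print(n,round(a,2),len(s),"x",np.percentile(s[:,0],[0,50,100]).round(3),"y",np.percentile(s[:,1],[0,10,50,90,100]).round(3))
# arm link widths from top view: points z>.3 near the arm
z=np.load("top0.npz"); W=z["W"]; m=(z["d"]>0)&(W[...,2]>.25)&(W[...,2]<1)&(W[...,0]<.42)&(W[...,1]<.1)&(W[...,1]>-.8)
p=W[m]; q=-1.31; r=p[:,0]*np.cos(q)+p[:,1]*np.sin(q); t=-p[:,0]*np.sin(q)+p[:,1]*np.cos(q)
for a in np.arange(-.1,.75,.05):
    s=(r>=a)&(r<a+.05)
    if s.any(): print("r",round(a,2),"t",np.percentile(t[s],[0,2,98,100]).round(3),"z",np.percentile(p[s,2],[2,50,98]).round(2))
E
```

```text
top 0.25 13 x [0.477 0.479 0.48 ] y [-0.075 -0.072 -0.063 -0.055 -0.052]
top 0.3 27 x [0.46  0.465 0.477] y [-0.087 -0.084 -0.075 -0.064 -0.061]
top 0.4 4 x [0.445 0.46  0.475] y [-0.083 -0.081 -0.077 -0.076 -0.075]
top 0.45 222 x [0.443 0.458 0.487] y [-0.121 -0.114 -0.093 -0.079 -0.074]
top 0.5 18 x [0.461 0.463 0.487] y [-0.122 -0.12  -0.112 -0.073 -0.071]
top 0.55 4 x [0.471 0.471 0.471] y [-0.077 -0.077 -0.075 -0.075 -0.074]
top 0.6 86 x [0.473 0.478 0.482] y [-0.075 -0.066 -0.033  0.004  0.012]
top 0.65 20 x [0.463 0.478 0.482] y [-0.139 -0.13  -0.089 -0.066 -0.065]
top 0.7 65 x [0.461 0.464 0.482] y [-0.135 -0.132 -0.122 -0.103 -0.083]
top 0.75 114 x [0.463 0.472 0.481] y [-0.162 -0.14  -0.125 -0.081 -0.068]
top 0.8 135 x [0.46  0.472 0.48 ] y [-0.163 -0.16  -0.087 -0.076 -0.06 ]
top 0.85 75 x [0.468 0.472 0.476] y [-0.164 -0.16  -0.12  -0.078 -0.058]
top 0.9 10 x [0.47  0.472 0.474] y [-0.125 -0.124 -0.123 -0.121 -0.121]
top 0.95 7 x [0.473 0.473 0.474] y [-0.126 -0.125 -0.122 -0.06  -0.059]
top 1.0 287 x [0.455 0.465 0.485] y [-0.24  -0.213 -0.203  0.103  0.107]
top 1.05 176
[... 942 characters left out ...]
0.57]
r 0.1 t [0.174 0.178 0.265 0.266] z [0.42 0.59 0.66]
r 0.15 t [0.174 0.178 0.265 0.266] z [0.51 0.68 0.74]
r 0.2 t [0.131 0.166 0.265 0.266] z [0.6  0.76 0.8 ]
r 0.25 t [0.14  0.145 0.269 0.269] z [0.69 0.82 0.83]
r 0.3 t [0.11  0.134 0.269 0.269] z [0.77 0.83 0.83]
r 0.35 t [0.074 0.083 0.163 0.164] z [0.68 0.74 0.78]
r 0.4 t [0.061 0.062 0.163 0.164] z [0.62 0.69 0.72]
r 0.45 t [0.056 0.059 0.167 0.168] z [0.55 0.62 0.67]
r 0.5 t [0.056 0.059 0.167 0.168] z [0.31 0.6  0.62]
r 0.55 t [0.055 0.06  0.17  0.173] z [0.31 0.55 0.59]
r 0.6 t [0.056 0.06  0.172 0.173] z [0.31 0.56 0.58]
r 0.65 t [0.071 0.122 0.163 0.168] z [0.27 0.33 0.34]
r 0.7 t [0.126 0.126 0.159 0.16 ] z [0.33 0.33 0.34]
```

View pics/top0.png

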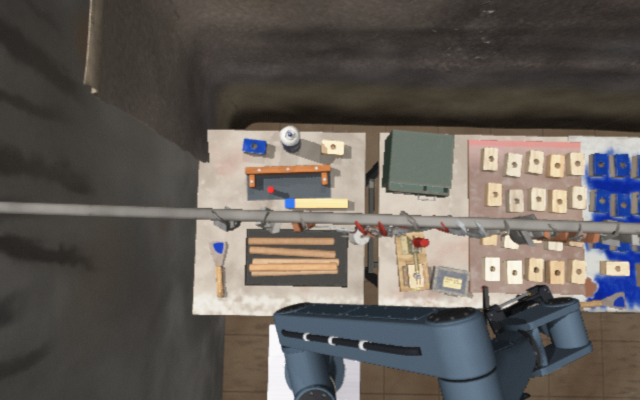

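```bash
python3 - <<'E'
from h import *
for n in("top","side"):
    z=np.load(n+"0.npz"); W=z["W"]; ok=z["d"]>0
    for x0 in (-.2,0,.2,.4,.6):
        m=ok&(W[...,0]>x0)&(W[...,0]<x0+.2)&(W[...,2]>.15)&(W[...,2]<1.)&(W[...,1]>.2)
        p=W[m]
        if len(p): print(n,x0,len(p),"ymin",np.percentile(p[:,1],[0,2,10]).round(2))
E
```

```text
top -0.2 150 ymin [0.48 0.48 0.48]
top 0 6027 ymin [0.48 0.48 0.48]
top 0.2 16225 ymin [0.48 0.48 0.48]
top 0.4 14710 ymin [0.48 0.48 0.48]
top 0.6 19712 ymin [0.4  0.4  0.42]
side 0 503 ymin [0.47 0.48 0.48]
side 0.2 2130 ymin [0.47 0.48 0.48]
side 0.4 5002 ymin [0.47 0.48 0.48]
side 0.6 10116 ymin [0.4  0.41 0.41]
```

>>> step_arm([
  [-0.017,-0.033,0.03,0,0,0],
  [-0.017,-0.033,0.03,0,0,0],
  [-0.017,-0.033,0.03,0,0,0],
  [-0.017,-0.033,0.03,0,0,0],
  [-0.017,0.06,0.03,0,0,0],
  [-0.017,0.06,0.03,0,0,0],
])

```text
time: 1.45
position: [0.1666, -0.5895, 0.5777]
tool_rot: [0.976, 0.218, 0.0, -0.001]
ft_force: [-0.6, 0.0, 1.0]
grip_width: 0.0869
grip_force: 0.0
```

>>> step_arm([
  [-0.004,0.045,0.003,0,0,0],
  [-0.004,0.045,0.003,0,0,0],
  [-0.004,0.045,0.003,0,0,0],
  [-0.004,0.045,0.003,0,0,0],
  [-0.004,0.045,0.003,0,0,0],
  [-0.004,0.045,0.003,0,0,0],
  [-0.004,0.03,0.002,0,0,0],
  [0,0,0,0,0,0],
])

```text
time: 2.45
position: [0.1394, -0.287, 0.5994]
tool_rot: [0.976, 0.218, -0.0, 0.001]
ft_force: [-0.1, -0.4, -0.2]
grip_width: 0.0871
grip_force: 0.0
```

```bash
python3 -c "
from h import *
o=get_obs();print(o['q'].round(3),o['position'].round(3),o['time'])"
```

```text
[-1.474 -0.148  1.768  0.     1.52  -0.344] [ 0.139 -0.287  0.599] 2.45
```

>>> step_arm([
  [0.02,0.029,0,0,0,-3],
  [0.02,0.029,0,0,0,-3],
  [0.02,0.029,0,0,0,-3],
  [0.02,0.033,0,0,0,-3],
  [0.02,0.033,0,0,0,-3],
  [0.02,0.034,0,0,0,-3],
  [0.01,0.033,0,0,0,-3],
  [0.01,0.033,0,0,0,-3],
  [0.01,0.034,0,0,0,-3],
  [0,0.033,0,0,0,-3],
  [0,0.033,0,0,0,-3],
  [0,0.034,0,0,0,-2.5],
])

```text
time: 3.95
position: [0.2905, 0.0989, 0.5991]
tool_rot: [0.996, -0.091, 0.001, 0.0]
ft_force: [1.1, -0.3, 0.1]
grip_width: 0.0869
grip_force: 0.0
```

```bash
python3 -c "
from h import *
o=get_obs();print(o['q'].round(3),o['position'].round(3),o['time'],tool()[1]);go((-160,-60),-10.3,.06)"
```

```text
[-0.042 -0.172  1.786 -0.     1.526  1.71 ] [0.29  0.099 0.599] 3.95 -10.408311575991279
to (-160, -60) d [ 0.2343 -0.0622 -0.3569] turn 0.1
```

>>> step_arm([
  [0.039,0.01,-0.02,0,0,0],
  [0.039,0.01,-0.02,0,0,0],
  [0.039,0.01,-0.03,0,0,0],
  [0.039,0.01,-0.03,0,0,0],
  [0.039,0.01,-0.04,0,0,0],
  [0.039,0.01,-0.05,0,0,0],
  [0,-0.02,-0.05,0,0,0],
  [0,-0.03,-0.05,0,0,0],
  [0,-0.03,-0.045,0,0,0],
  [0,-0.03,-0.02,0,0,0],
  [0,0,0,0,0,0],
])

```text
time: 5.32
position: [0.5231, 0.0457, 0.2426]
tool_rot: [0.996, -0.092, -0.002, -0.0]
ft_force: [0.6, 0.1, 0.0]
grip_width: 0.0874
grip_force: 0.0
```

```bash
python3 - <<'E'
from h import *
o=get_obs();print(o['q'].round(3),o['position'].round(3),o['time'],tool()[1]); go((-155,-60),-10.3,.01)
c=camera("side"); cv2.imwrite("pics/s1.png",c["pixels"]); W=world(c)
for a,b in ((.02,.03),(.0,.02)):
    m=(c["depth"]>0)&(W[...,2]>.008)&(W[...,2]<.06)&(W[...,0]>.4)&(W[...,0]<.55)&(abs(W[...,1])<.2); 
print("tray/dowel max x", np.percentile(W[m][:,0],[50,90,99]))
batten()
E
```

```text
[-0.126  0.65   1.811 -0.     0.684  1.629] [0.523 0.046 0.243] 5.325 -10.512988926826504
to (-155, -60) d [ 0.0066 -0.0088 -0.0504] turn 0.2
tray/dowel max x [0.44372469 0.48281097 0.48493738]
side n 842 blue 116 [-104.    -2.5] rect [-109.8  -95.7] [219.8  33.2] 87.43  corners [[-131.0, -205.0], [-98.0, -206.0], [-88.0, 13.0], [-121.0, 15.0]]
```

View pics/s1.png

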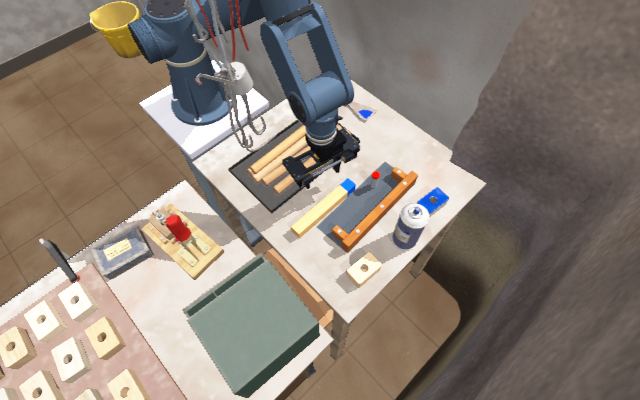

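>>> step_arm([
  [0.006,-0.008,-0.026,0,0,0],
  [0,0,-0.026,0,0,0],
  [0,0,0,0,0,0],
  [0.008,0.001,0,0,0,0],
  [0.008,0.001,0,0,0,0],
  [0.008,0.001,0,0,0,0],
  [0.008,0.001,0,0,0,0],
  [0.008,0.001,0,0,0,0],
  [0.008,0.001,0,0,0,0],
  [0.008,0.001,0,0,0,0],
  [0,0,0,0,0,0],
])

```text
time: 6.8
position: [0.5853, 0.0466, 0.1933]
tool_rot: [0.996, -0.09, 0.001, -0.0]
ft_force: [-0.3, -0.4, -0.0]
grip_width: 0.0871
grip_force: 0.0
```

```bash
python3 - <<'E'
from h import *
P,a=tool(); print(P.round(3),a,w2j(P[:2]).round(1),get_obs()['ft_force'])
batten(); batten("top")
E
```

```text
[0.585 0.047 0.193] -10.29672132420145 [-99.  -53.5] [-0.30649704 -0.41341843 -0.03067012]
side n 886 blue 128 [-56.8  -4.4] rect [-80.8 -93.9] [220.5  35.9] 76.55  corners [[-124.0, -197.0], [-89.0, -205.0], [-38.0, 9.0], [-73.0, 17.0]]
top n 118 blue 0  rect [ -99.9 -179.4] [45.7 31.8] 74.94  corners [[-121.0, -197.0], [-91.0, -206.0], [-79.0, -161.0], [-109.0, -153.0]]
```

>>> step_arm([
  [0.007,0,0,0,0,0],
  [0.007,0.001,0,0,0,0],
  [0,0,0,0,0,0],
])

```text
time: 7.28
position: [0.5993, 0.0476, 0.1934]
tool_rot: [0.996, -0.09, 0.001, 0.0]
ft_force: [-0.8, 0.6, 1.2]
grip_width: 0.0872
grip_force: 0.0
```

```bash
python3 - <<'E'
from h import *
P,a=tool(); print(P.round(3),a,w2j(P[:2]).round(1))
batten()
E
```

```text
[0.599 0.048 0.193] -10.295219141539757 [-85.  -53.3]
side n 891 blue 129 [-42.9  -4.3] rect [-66.1 -94.2] [220.2  34.5] 76.82  corners [[-108.0, -197.0], [-74.0, -205.0], [-24.0, 9.0], [-58.0, 17.0]]
```

>>> step_arm([
  [-0.02,0.004,0,0,0,0],
  [0,0,0.04,0,0,0],
  [0,0,0.04,0,0,10],
  [0,0,0,0,0,10],
  [0,0,0,0,0,10],
  [0,0,0,0,0,10],
  [0,0,0,0,0,10],
  [0,0,0,0,0,10],
  [0,0,0,0,0,10],
  [0,0,0,0,0,10],
  [0,0,0,0,0,10],
], jaw=0.0)

```text
time: 8.7
position: [0.5782, 0.0516, 0.2733]
tool_rot: [0.766, 0.643, -0.0, -0.0]
ft_force: [0.5, 0.3, 0.0]
grip_width: 0.0009
grip_force: 0.0
```

>>> step_arm([
  [0,0,0,-7.2,1.3,0],
  [0,0,0,-7.2,1.3,0],
  [0,0,0,-7.2,1.3,0],
  [0,0,0,0,0,0],
])

```text
time: 9.2
position: [0.5782, 0.0523, 0.273]
tool_rot: [0.753, 0.63, -0.146, 0.122]
ft_force: [0.7, 0.3, -0.3]
grip_width: 0.0003
grip_force: 0.0
```

```bash
python3 - <<'E'
from h import *
from scipy.spatial.transform import Rotation as Ro
o=get_obs(); M=Ro.from_quat(o['tool_rot']).as_matrix(); print(o['q'].round(3),o['position'].round(4)); print("x",M[:,0].round(3),"z",M[:,2].round(3),np.degrees(np.arctan2(M[1,0],M[0,0])))
t=o['position']+.1822*M[:,2]; print("tip",t.round(4),w2j(t[:2]).round(1))
batten(save="b1")
E
```

```text
[-0.023  0.675  1.624 -0.467  0.959  0.449] [0.5782 0.0523 0.273 ]
x [ 0.164  0.913 -0.373] z [-0.066 -0.367 -0.928] 79.797928646414
tip [ 0.5661 -0.0145  0.1039] [-121.6 -113.4]
side n 892 blue 125 [-43.   -4.1] rect [-65.3 -94.3] [220.7  33.4] 76.36  corners [[-108.0, -198.0], [-75.0, -205.0], [-23.0, 9.0], [-55.0, 17.0]]
```

>>> step_arm([
  [0.01,-0.039,0,0,0,0],
  [0.01,-0.039,0,0,0,0],
  [0.01,-0.039,0,0,0,0],
  [0,0,-0.04,0,0,0],
  [0,0,-0.04,0,0,0],
  [0,0,-0.014,0,0,0],
  [0,0,0,0,0,0],
])

```text
time: 10.12
position: [0.6081, -0.0655, 0.1787]
tool_rot: [0.754, 0.629, -0.146, 0.121]
ft_force: [-0.5, -0.1, 0.7]
grip_width: 0.0003
grip_force: 0.0
```

```bash
cat >> h.py <<'E'
def st(save=None):
    from scipy.spatial.transform import Rotation as Ro
    o=get_obs(); M=Ro.from_quat(o['tool_rot']).as_matrix(); t=o['position']+.1822*M[:,2]
    print(round(o['time'],2),"q",o['q'].round(2),"tip",t.round(4),w2j(t[:2]).round(1),"F",o['ft_force'].round(1)); batten(save=save)
E
python3 - <<'E'
from h import *
st("b2")
c=camera("side"); cv2.imwrite("pics/s2.png",c["pixels"][0:300,120:480])
E
```

```text
10.12 q [-0.21  0.84  1.59 -0.56  0.78  0.38] tip [ 0.5958 -0.1324  0.0096] [ -98.7 -232.8] F [-0.5 -0.1  0.7]
side n 670 blue 126 [-43.   -4.1] rect [-59.7 -69.9] [167.3  33.2] 76.7  corners [[-95.0, -148.0], [-63.0, -155.0], [-24.0, 8.0], [-57.0, 15.0]]
```

View pics/s2.png

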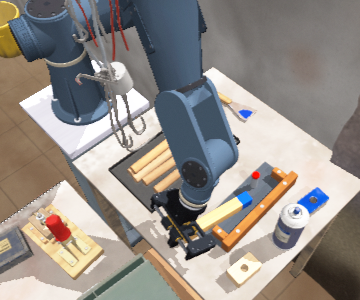

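The picture shows the arm clear of the hoist and the fingers behind the plain end at about (185,225). I start the axial push.

>>> step_arm([
  [0.0014,0.0079,0,0,0,0],
  [0.0014,0.0079,0,0,0,0],
  [0.0014,0.0079,0,0,0,0],
  [0.0014,0.0079,0,0,0,0],
  [0.0014,0.0079,0,0,0,0],
  [0.0014,0.0079,0,0,0,0],
  [0,0,0,0,0,0],
])

```text
time: 11.1
position: [0.6172, -0.0174, 0.1799]
tool_rot: [0.753, 0.629, -0.146, 0.123]
ft_force: [-0.5, -1.8, 4.4]
grip_width: 0.0003
grip_force: 1.8
```

```bash
python3 -c "
from h import *
st()"
```

```text
11.1 q [-0.13  0.85  1.57 -0.54  0.82  0.44] tip [ 0.6054 -0.0846  0.011 ] [ -86.4 -185.6] F [-0.5 -1.8  4.4]
side n 572 blue 125 [-35.8  30.6] rect [-50.1 -25.5] [149.1  33.3] 76.62  corners [[-84.0, -94.0], [-51.0, -102.0], [-17.0, 43.0], [-49.0, 51.0]]
```

>>> step_arm([
  [0.0014,0.0079,0,0,0,0],
  [0.0014,0.0079,0,0,0,0],
  [0.0014,0.0079,0,0,0,0],
  [0.0014,0.0079,0,0,0,0],
  [0.0014,0.0079,0,0,0,0],
  [0,0,0,0,0,0],
])

```text
time: 11.9
position: [0.6239, 0.0223, 0.1795]
tool_rot: [0.753, 0.629, -0.146, 0.122]
ft_force: [0.2, -2.4, 2.7]
grip_width: 0.0006
grip_force: 1.7
```

```bash
python3 -c "
from h import *
st()"
```

```text
11.9 q [-0.07  0.86  1.54 -0.51  0.86  0.47] tip [ 0.6119 -0.0447  0.0105] [ -77.6 -146.2] F [ 0.2 -2.4  2.7]
side n 545 blue 119 [-27.2  70.2] rect [-40.8  16.2] [145.4  33.3] 76.75  corners [[-74.0, -51.0], [-41.0, -58.0], [-8.0, 83.0], [-40.0, 91.0]]
```

>>> step_arm([
  [0.0014,0.0079,0,0,0,0],
  [0.0014,0.0079,0,0,0,0],
  [0.0013,0.0074,0,0,0,0],
  [0,0,0,0,0,0],
])

```text
time: 12.45
position: [0.6279, 0.0458, 0.1791]
tool_rot: [0.754, 0.629, -0.145, 0.122]
ft_force: [0.3, -1.2, 1.3]
grip_width: 0.0007
grip_force: 0.8
```

```bash
python3 -c "
from h import *
st()"
```

```text
12.45 q [-0.03  0.86  1.52 -0.5   0.88  0.49] tip [ 0.616 -0.021  0.01 ] [ -72.2 -122.8] F [ 0.3 -1.2  1.3]
side n 525 blue 119 [-22.8  94.1] rect [-35.6  40.5] [144.2  32.5] 77.36  corners [[-67.0, -26.0], [-36.0, -33.0], [-4.0, 107.0], [-36.0, 114.0]]
```

>>> step_arm([
  [-0.0035,-0.02,0,0,0,0],
  [0,0,0.04,0,0,0],
  [0,0,0.04,7.2,-1.3,0],
  [0,0,0,7.2,-1.3,0],
  [0,0,0,7.2,-1.3,0],
  [-0.02,0.013,0,0,0,-10],
  [-0.02,0.013,0,0,0,-10],
  [-0.019,0.012,0,0,0,-10],
  [0,0,0,0,0,-10],
  [0,0,0,0,0,-10],
  [0,0,0,0,0,-10],
  [0,0,0,0,0,-10],
])

```text
time: 14.0
position: [0.5649, 0.0616, 0.2587]
tool_rot: [0.997, 0.081, -0.0, -0.0]
ft_force: [0.6, 0.4, -0.2]
grip_width: 0.0005
grip_force: 0.0
```

>>> step_arm([
  [0,0,0,0,0,-6.5],
  [0,0,0,0,0,0],
  [0,0,0,0,0,0],
  [0,0,0,0,0,0],
], jaw=0.087)

```text
time: 14.5
position: [0.5653, 0.0624, 0.2591]
tool_rot: [1.0, 0.028, -0.0, -0.0]
ft_force: [-0.1, 0.3, -0.2]
grip_width: 0.0324
grip_force: 0.0
```

```bash
python3 -c "
from h import *
st(); print(tool()[1]); go((-118,-35),3.24,.010)"
```

```text
14.5 q [-0.09  0.66  1.69  0.    0.79  1.43] tip [0.5653 0.0625 0.0769] [-118.1  -36.5] F [-0.1  0.3 -0.2]
side n 835 blue 120 [-22.7  94. ] rect [-44.5   3.5] [220.8  33.5] 76.82  corners [[-86.0, -100.0], [-53.0, -108.0], [-3.0, 107.0], [-36.0, 115.0]]
3.222142453873718
to (-118, -35) d [-0.0001  0.0014 -0.067 ] turn 0.0
```

>>> step_arm([
  [0,0.001,-0.022,0,0,0],
  [0,0,-0.022,0,0,0],
  [0,0,-0.023,0,0,0],
  [0,0,0,0,0,0],
  [0.008,0.0005,0,0,0,0],
  [0.008,0.0005,0,0,0,0],
  [0.008,0.0005,0,0,0,0],
  [0.008,0.0005,0,0,0,0],
  [0.008,0.0005,0,0,0,0],
  [0.008,0.0005,0,0,0,0],
  [0.008,0.0005,0,0,0,0],
  [0,0,0,0,0,0],
])

```text
time: 16.05
position: [0.6222, 0.0672, 0.1923]
tool_rot: [1.0, 0.028, 0.001, 0.0]
ft_force: [-0.6, 0.1, -0.3]
grip_width: 0.0868
grip_force: 0.0
```

```bash
python3 -c "
from h import *
st(); print(tool()[1], get_obs()['grip_width'])"
```

```text
16.05 q [-0.07  0.81  1.56  0.    0.76  1.44] tip [0.6224 0.0672 0.0101] [-60.7 -35. ] F [-0.6  0.1 -0.3]
side n 777 blue 114 [-25.1 100.6] rect [-28.2   9.2] [225.2  32.5] 88.12  corners [[-48.0, -103.0], [-16.0, -104.0], [-8.0, 121.0], [-41.0, 122.0]]
3.2049054581932315 0.08675191616884947
```

>>> step_arm([
  [0.004,0.0002,0,0,0,0],
  [0.004,0.0002,0,0,0,0],
  [0.003,0.0002,0,0,0,0],
  [0.003,0.0002,0,0,0,0],
  [0,0,0,0,0,0],
])

```text
time: 16.73
position: [0.6357, 0.068, 0.1923]
tool_rot: [1.0, 0.028, 0.0, 0.0]
ft_force: [-0.5, -0.1, -0.8]
grip_width: 0.0871
grip_force: 0.0
```

```bash
python3 -c "
from h import *
st('b5');batten('top')"
```

```text
16.73 q [-0.07  0.83  1.53  0.    0.79  1.45] tip [0.6358 0.068  0.0101] [-47.3 -35. ] F [-0.5 -0.1 -0.8]
side n 694 blue 105 [-17.6 102.1] rect [-18.2  10.5] [ 31.1 226.3] 0.74  corners [[-35.0, 123.0], [-32.0, -103.0], [-1.0, -102.0], [-4.0, 124.0]]
top n 128 blue 77 [-20.9 101.8] rect [-19.9  92.4] [50.3 33.1] 89.15  corners [[-37.0, 67.0], [-4.0, 67.0], [-3.0, 117.0], [-36.0, 118.0]]
```

View pics/b5.png

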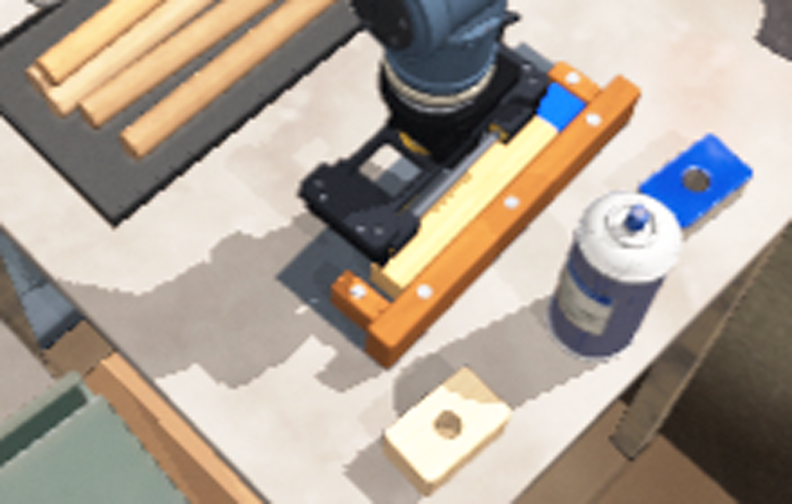

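The batten is in the bay with its blue end by the left cheek at about (562,105), a few mm short of the fence. I press on until there is contact.

>>> step_arm([
  [0.002,0.0001,0,0,0,0],
  [0.002,0.0001,0,0,0,0],
  [0.001,0,0,0,0,0],
  [0,0,0,0,0,0],
])

```text
time: 17.32
position: [0.6402, 0.0683, 0.1922]
tool_rot: [1.0, 0.028, -0.0, -0.0]
ft_force: [-1.2, 0.2, 0.9]
grip_width: 0.0868
grip_force: 0.7
```

>>> step_arm([
  [0.001,0,0,0,0,0],
  [0,0,0,0,0,0],
])

```text
time: 17.58
position: [0.6406, 0.0683, 0.1922]
tool_rot: [1.0, 0.028, -0.001, -0.0]
ft_force: [-4.9, -0.7, 3.1]
grip_width: 0.0873
grip_force: 2.3
```

>>> step_arm([
  [0.001,0,0,0,0,0],
  [0.001,0,0,0,0,0],
  [0,0,0,0,0,0],
  [0,0,0,0,0,0],
])

```text
time: 18.08
position: [0.6413, 0.0683, 0.1922]
tool_rot: [1.0, 0.028, -0.004, -0.0]
ft_force: [-8.1, -1.1, 7.1]
grip_width: 0.0873
grip_force: 4.1
```

```bash
python3 -c "
from h import *
st();batten('top');print(tool()[1])"
```

```text
18.07 q [-0.07  0.83  1.51 -0.    0.81  1.45] tip [0.6401 0.0683 0.01  ] [-43.1 -34.9] F [-8.1 -1.1  7.1]
side n 562 blue 86 [-14.7 102.2] rect [-16.3  10.6] [228.   27.1] 89.97  corners [[-30.0, -103.0], [-3.0, -103.0], [-3.0, 125.0], [-30.0, 125.0]]
top n 122 blue 79 [-15.7 101.7] rect [-15.9  91.9] [50.5 32.6] 87.56  corners [[-33.0, 67.0], [-1.0, 66.0], [1.0, 116.0], [-31.0, 118.0]]
3.180491150831576
```

>>> step_arm([
  [-0.01,-0.0006,0,0,0,0],
  [-0.02,-0.001,0,0,0,0],
  [-0.02,-0.001,0,0,0,0],
  [0,0,0.04,0,0,0],
  [0,0,0.04,0,0,0],
  [-0.03,0,0.02,0,0,0],
  [0,0,0,0,0,0],
])

```text
time: 19.05
position: [0.5627, 0.0658, 0.2939]
tool_rot: [1.0, 0.028, 0.002, 0.0]
ft_force: [0.3, 0.9, 0.1]
grip_width: 0.0873
grip_force: 0.0
```

```bash
python3 -c "
from h import *
st('b6');batten('top')"
```

```text
19.05 q [-0.08  0.6   1.68  0.    0.86  1.43] tip [0.5634 0.0657 0.1117] [-119.7  -33.1] F [0.3 0.9 0.1]
side n 715 blue 100 [-16.7 101. ] rect [-16.7   7.5] [222.   28.4] 89.99  corners [[-31.0, -103.0], [-3.0, -103.0], [-2.0, 119.0], [-31.0, 119.0]]
top n 481 blue 77 [-16.1 101.2] rect [-17.    7.4] [218.9  33.2] 89.15  corners [[-35.0, -102.0], [-2.0, -102.0], [1.0, 117.0], [-32.0, 117.0]]
```

View pics/b6.png

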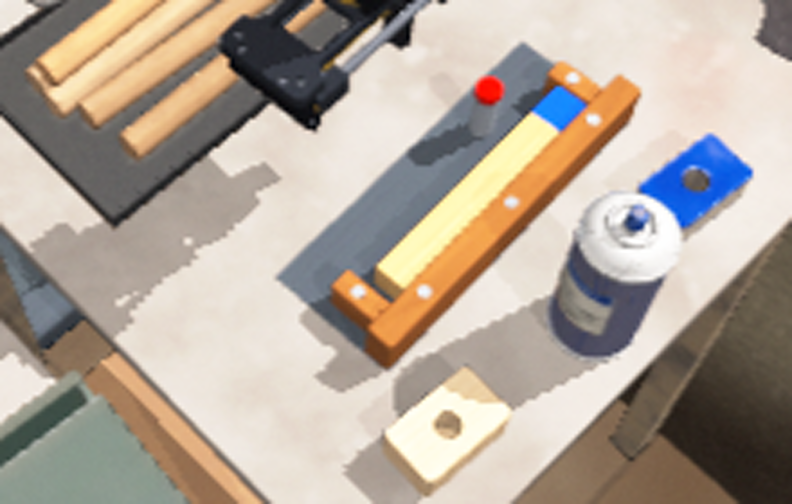

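The batten lies flush along the fence from (390,285) to (565,100), behind the post, and the gripper is clear.

```bash
python3 -c "
from h import *
print(hand_in())"
```

```text
the job is handed in; nothing more can be done
None
```

The batten is seated flat against the back fence with its blue end behind the post, and the job was handed in at about 19 s; no verdict came back from `hand_in()`, so the seating rests on my last camera measurements, which put both ends within the 5 mm limit.

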